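# Extend and lock the telescopic line-support post

### The job

Set up the telescopic support post for the sampling lines: turn its crossbar anticlockwise to unlock it, draw the inner section up against the spring inside, then turn the bar fully back while holding it up, so that it locks extended and stays up by itself when you let go. Feel for the spring and do not force it, do not let the section drop, and leave the things round the post where they are.

Things in the scene. Friction and masses are not known exactly. Their poses are not given: they have to be found in the camera images.
- barrel: Outer section of the post, fixed upright on a round dark foot (110 mm wide, 17 mm high) bolted to the table: aluminium tube 50 mm in diameter, black ribbed collar 54 mm wide at its top, 140 mm above the table. Origin on the axis at table height, z up; a thin upright rib marks its +x side. Pressing the inner section's lug on spring or notch edges inside with more than 20 N is forcing it.
- barrel_mouth (a point): Top centre of the barrel. Out of sight inside, 50 to 80 mm above the lower notch (unknown, differs each time), is the upper notch, with a spring (3 N per mm, 12 mm travel) 2 mm above the seated lug. Keep the section at least 3.5 mm above its seat, i.e. the spring squeezed 1.5 mm or more (4.5 N), while turning it back over a lip; turned fully back it sinks behind the lip into its seat.
- mast: Inner section: steel rod 18 mm in diameter, 0.23 to 0.36 kg, with a crossbar on top. Origin on the axis, at table height while fully down; x across the bar, y along it. Locked, its axes agree with the barrel's; it starts down and locked. Turned anticlockwise from above by 60 degrees it is free (50 is the least, 63 the end of travel). Free, it sinks by its weight (friction 0.6 N; turning 0.05 N m).
- bar_centre (a point): Centre of the grey crossbar (14 mm thick, 76 mm long, 22 mm high; a 12 mm high peg stands on each end, pegs 68 mm apart), on the post's axis, 180 mm above the table while down, 40 mm above the barrel's top; axes as the inner section's. Below the bar is a disc 25 mm wide, 5 mm thick, then the rod.
- beaker: Bystander: clear beaker, 57 mm wide, 70 mm high, origin under its centre.
- bottle_oil: Bystander: small white bottle with a red cap, 40 mm wide, 80 mm high, origin under its centre.
- tape_roll: Bystander: roll of tape lying flat, 84 mm wide, 19 mm high, origin under its centre.
- timer: Bystander: bench timer on its back, 66x60x20 mm, origin under its centre.
Not all that is in view belongs to the job. Leave any red look-alike of the part that bears barrel alone.

How it is judged (in metres and radians):
On the way, in this order (a step that is already met when the one before it is completed fails the run):
1. the inner section is turned free (more than 49 degrees) while still down (angle between the x axis of mast and the x axis of barrel, either way round above 0.855 rad and z of bar_centre in the frame of barrel below 0.2 m), for 0.1 s.
2. turned free, it is drawn up by more than 48 mm (angle between the x axis of mast and the x axis of barrel, either way round above 0.75 rad and z of bar_centre in the frame of barrel above 0.228 m), for 0.1 s.
At the end, for the whole second after the job is handed in: the inner section stands extended by more than 48 mm, turned back to within 12 degrees of its locked direction, and stays there at rest by itself (z of bar_centre in the frame of barrel above 0.228 m and angle between the x axis of mast and the x axis of barrel, either way round below 0.21 rad and linear speed of mast below 0.01 m/s); the robot touches nothing.
It fails at once if the inner section is forced against the spring or the notch edges with more than 20 N (contact force between mast and barrel above 20 N).
It fails at once if the inner section is let drop (faster than 0.5 m/s) (linear speed of mast above 0.5 m/s).
It fails at once if a bystander is moved by more than 15 mm (distance of any of beaker, bottle_oil, tape_roll, timer from where it was at the start of the episode above 0.015 m).
It also fails if it takes over 61 s, if anything falls off the work surface, if the arm or the gripper's body presses on something with over 40 N, if the wrist force passes 120 N, or if a joint passes its speed limit or range.

### The arm

A 7-joint arm with a two-finger parallel gripper is mounted at the origin on a cart in front of the work surface, level with it; the furniture and walls round the work are solid. World frame = base frame: x ahead of the robot, y to its left, z up, the work surface at z = 0. Lengths are in m, angles in degrees, forces in N, time in s.
With the tool pointing down it reaches from about 0.425 to 0.875 m from the base axis. Payload 4.7 kg.
Tool frame: the origin (TCP) lies midway between the tips of the shut fingers; the grasp point (between the pads) lies env.grip_point_offset behind it (env.grip_point_offset is the distance from the TCP to the grasp point, in m); x points along the fingers, y is the direction in which the jaws open and shut, and the axes are right-handed (so a half turn about x gives the same grasp; the last joint's range is limited). The gripper opens to 87 mm and grips with 3 to 60 N. Pads are 19 mm wide; open, the fingers measure 117 mm over their backs; the gripper's body (75 mm by 190 mm) begins 51 mm behind the grasp point.
Start: joints at [-64.796, 18.392, -4.016, 83.108, 1.295, 78.541, -3.26], TCP at [0.269, 0.592, 0.223] pointing down, gripper open.
Joint ranges: [-163.93, 163.93], [-17.29, 119.83], [-79.2, 71.16], [3.27, 140.29], [-89.18, 269.18], [5.43, 117.66], [-154.24, 154.24]. Speed limits (degrees/s): [147.25, 147.25, 180, 180, 180, 180, 180].

### API

Orientations are given as [roll, pitch, yaw] about the fixed x, y, z axes, in that order (R = Rz(yaw) Ry(pitch) Rx(roll)).
In Python, from cell import readout, read_camera, camera_params, sign_off, spot_in, pinpoint, env gives the robot as it stands.
- The arm moves only by the shell command python3 -m pendant 'ROWS' [OPENING] [FORCE]. ROWS is a JSON object of lists of equal length, an entry for each row: "xyz": the shift along the world's x, y, z in m, a list of three; "turn": the turn about the world's z in rad. A call has 1 to 10 rows; each row shifts and turns the pose as measured when the row begins; what a row does not reach is not made up. A row lasts 1/8 s, in which the tool goes at most 62.5 mm and 10.7 degrees, less where a joint would pass 70% of its speed; a pose out of reach is approached as far as the arm can. A call is refused whole if a number of a shift passes 0.0625 or a number of a turn 0.188, either way. A call with a gripper value outside its range is refused whole. OPENING is the opening, from 0 (shut) to 1 (fully open), set as the call begins (- or left out, the last holds). The fingers move at their own pace and stop on an object; FORCE is the grip in N (left out, the last holds). Time passes only in rows, so rows that do not move let the fingers close. It gives the time, the measured TCP pose, the force and the opening at its end, in the units of the state.
- readout.get_obs(): the state, without advancing time (a new reading comes with each control period).
- read_camera(name): name is "scene" or "top"; returns the picture (420x560x3 uint8, red, green, blue); there is no depth.
- camera_params(name): a dict with "fx", "fy", "cx", "cy" (pixels), "rvec" (rotation vector, rad) and "tvec" (3), from world to camera coordinates, as OpenCV has them. Camera axes: x right, y down, z forward; pixel columns grow to the right and rows downward; lengths in m; the calibration is good to about 2 mm. A picture is of the moment at which its call begins. camera_params takes no time and is no camera call.
- sign_off(): hands the job in, once; it reports no verdict.
Trained networks look in the newest picture that a camera, given by its name, has taken for a name from the list of things; names that differ only in an ending like _2 or _b are one class to them, and where a whole thing is asked for, a point or a joint stands for the part that bears it (a point fixed in the world has none). Each returns a list of dicts, best first, with "score" (0 to 1); they miss things now and then, are a little off and sometimes report something else, mostly with a low value. They report only what shows in the picture. A call takes as long as a camera call. They do not tell look-alikes from the thing itself.
- spot_in(camera, name): "at" ([x, y, z] in m, in the coordinates of the camera as it stood for that picture, good to about 4 mm: the middle of the surface that is visible of it).
- pinpoint(camera, name): "at" ([x, y, z] in m, in the coordinates of the camera as it stood for that picture, good to about 4 mm: a listed point, or the origin of a listed thing).
The state is a dict: "time_s": time; "qpos": joint angles; "joint_velocities": joint speeds; "effort": joint torques, N m; "tool_pos": TCP position; "tool_rot": TCP orientation; "force": force on the tool from outside, world axes, zero at the start; "wrist_torque": the same for the moment, N m; "grip_width": finger opening in m.
Only numpy, scipy, OpenCV 4.12 (cv2) and the standard library are available. Lean on these libraries where they do the work, as an engineer would, in place of code of your own. Each camera call takes 0.05 s, during which the arm holds its last target.

## Working session

There is one attempt and no reset: what is moved stays moved. The work goes in short steps, Python scripts to look and compute and a shell command to move; the robot and the scene stay as the last step left them, time stands still between calls to the robot, and variables do not carry over. Pictures are saved under pics/ and viewed, and the job is handed in when it is done.

```bash
ls; mkdir -p pics; cat > h.py <<'E'
import numpy as np, cv2
from cell import readout, read_camera, camera_params, sign_off, spot_in, pinpoint, env
def w(cam,p):
    c=camera_params(cam);R=cv2.Rodrigues(np.array(c['rvec'],float))[0]
    return R.T@(np.array(p)-np.array(c['tvec']).ravel())
def proj(cam,P):
    c=camera_params(cam);K=np.array([[c['fx'],0,c['cx']],[0,c['fy'],c['cy']],[0,0,1.]])
    return cv2.projectPoints(np.array(P,float).reshape(-1,3),np.array(c['rvec'],float),np.array(c['tvec'],float),K,None)[0].reshape(-1,2)
def snap(cam,n):
    im=read_camera(cam);cv2.imwrite(f'pics/{n}.png',im[:,:,::-1]);return im
E
python3 - <<'E'
from h import *
o=readout.get_obs();print(o);print(env.grip_point_offset)
for cam in('scene','top'):
    snap(cam,cam+'0')
    c=camera_params(cam);print(cam,c, w(cam,[0,0,0]))
    for n in('barrel','mast','bar_centre','barrel_mouth','beaker','bottle_oil','tape_roll','timer'):
        for d in pinpoint(cam,n)[:3]:print(n,round(d['score'],2),w(cam,d['at']).round(3))
E
```

```text
pics
{'time_s': 0.0, 'qpos': array([-64.79400098,  18.43848334,  -4.01617799,  83.1755255 ,
         1.29591847,  78.54027411,  -3.26124441]), 'joint_velocities': array([ 0.0031128 , -0.01929458, -0.0396127 ,  0.02205034, -0.05555843,
       -0.0335302 ,  0.0691632 ]), 'effort': array([-2.75285765e-04, -4.91305304e+01, -4.03793771e-01, -3.12531495e+01,
       -6.37492631e-02,  4.39831743e-02,  1.67648582e-04]), 'tool_pos': array([0.26831428, 0.59142622, 0.22146267]), 'tool_rot': array([ -86.60196522,   89.89082298, -110.9986484 ]), 'force': array([-0.1016328 , -0.03078807, -0.0556652 ]), 'wrist_torque': array([ 0.00315692, -0.03603742, -0.01124396]), 'grip_width': 0.0873074053925076}
0.0187
scene {'fx': 397.5500892116069, 'fy': 397.5500892116069, 'cx': 282.0441453721745, 'cy': 206.0372913387306, 'rvec': array([ 2.1632247 , -0.84537253,  0.40072715]), 'tvec': array([-0.35532724,  0.35777661,  0.65597296])} [ 0.07680155 -0.42502999  0.70570044]
barrel 0.87 [ 0.356 -0.119 -0.001]
barrel 0.71 [ 0.577 -0.058 -0.004]
barrel 0.55 [ 0.632 -0.17  -0.003]
mast 0.55 [0.565 0.088 0.002]
bar_cent
[... 364 characters left out ...]
 0.   ]
top {'fx': 483.52061086458053, 'fy': 483.52061086458053, 'cx': 277.5720486514686, 'cy': 201.48186834787964, 'rvec': array([ 2.12798969, -2.13099586,  0.16625745]), 'tvec': array([0.06508163, 0.52680984, 1.11814349])} [0.33407004 0.05190984 1.19067697]
barrel 0.62 [ 0.354 -0.123 -0.001]
barrel 0.6 [ 0.573 -0.061 -0.002]
barrel 0.53 [ 0.57  -0.059  0.177]
mast 0.72 [ 0.575 -0.056 -0.001]
bar_centre 0.85 [ 0.354 -0.121  0.18 ]
bar_centre 0.7 [ 0.571 -0.059  0.177]
barrel_mouth 0.85 [ 0.572 -0.057  0.137]
barrel_mouth 0.83 [ 0.357 -0.126  0.139]
beaker 0.55 [ 0.569  0.086 -0.003]
bottle_oil 0.7 [ 0.633 -0.169 -0.005]
tape_roll 0.74 [ 0.494 -0.178 -0.001]
timer 0.86 [ 0.459  0.042 -0.002]
```

View pics/scene0.png

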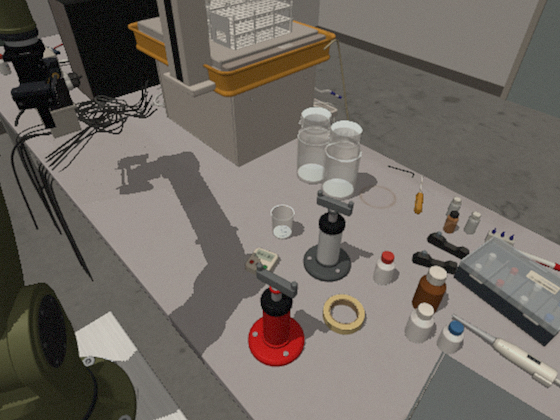

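View pics/top0.png

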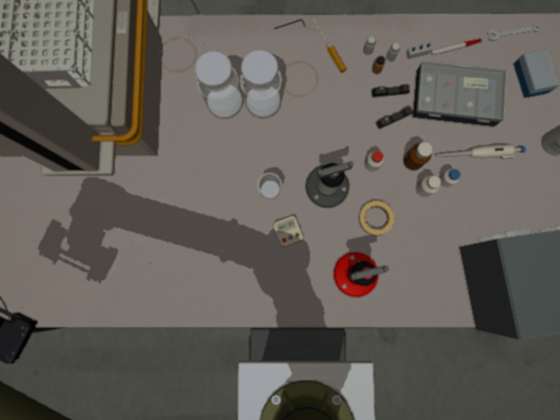

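```bash
python3 - <<'E'
from h import *
for cam in('scene','top'):
    print(cam,proj(cam,[[.573,-.059,.191],[.573,-.059,.14],[.356,-.121,.191],[.573,-.059,0]]).round(0).tolist())
im=cv2.imread('pics/top0.png');u,v=proj('top',[[.573,-.059,.191]])[0].astype(int)
cv2.imwrite('pics/topz.png',cv2.resize(im[v-50:v+50,u-65:u+65],None,fx=6,fy=6,interpolation=2)); print(u,v)
im=cv2.imread('pics/scene0.png');u,v=proj('scene',[[.573,-.059,.15]])[0].astype(int);print(u,v)
cv2.imwrite('pics/scz.png',cv2.resize(im[v-50:v+50,u-65:u+65],None,fx=6,fy=6,interpolation=2))
E
```

```text
scene [[335.0, 201.0], [333.0, 219.0], [276.0, 277.0], [327.0, 264.0]]
top [[335.0, 168.0], [333.0, 174.0], [368.0, 272.0], [327.0, 186.0]]
335 168
333 215
```

View zooms.

The grey post is at top pixel (327,186) on its foot, with its bar near (335,168). The red look-alike is at (356,274). In the scene view the grey post's bar is at (335,201).

View pics/topz.png

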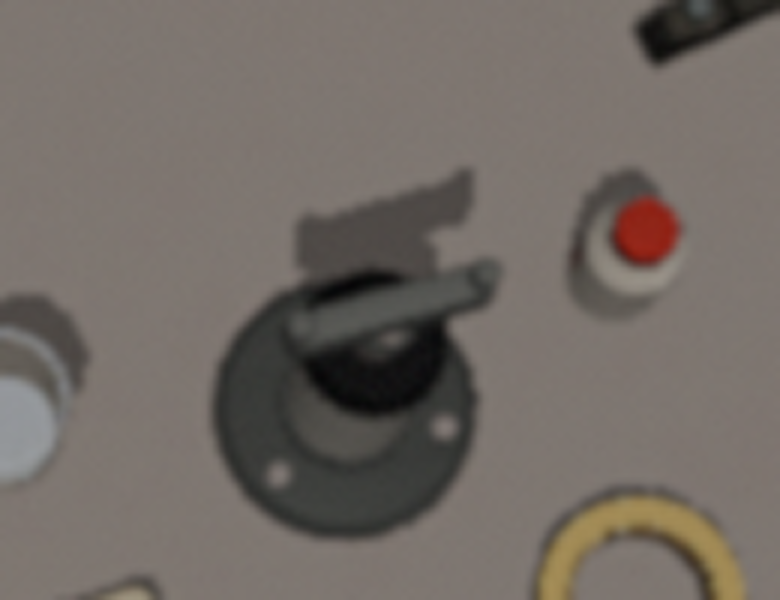

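View pics/scz.png

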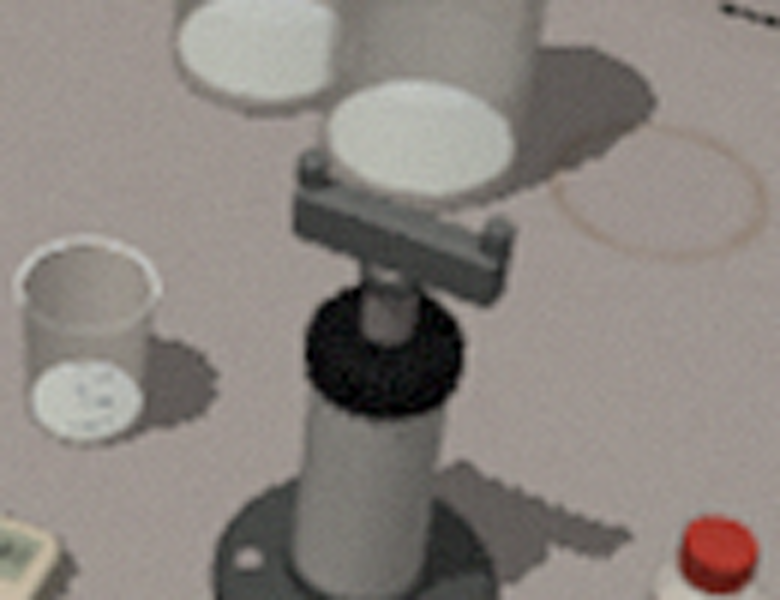

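```bash
python3 - <<'E'
from h import *
def P(cam):
    c=camera_params(cam);K=np.array([[c['fx'],0,c['cx']],[0,c['fy'],c['cy']],[0,0,1.]])
    return K@np.c_[cv2.Rodrigues(np.array(c['rvec'],float))[0],np.array(c['tvec']).ravel()]
T=np.array([[320.2,170.6],[350.8,163.6]]).T;S=np.array([[320.2,191.3],[351.2,202.5]]).T
X=cv2.triangulatePoints(P('top'),P('scene'),T,S);X=(X[:3]/X[3]).T
print(X.round(4),X.mean(0)); d=X[0]-X[1];print(np.linalg.norm(d),np.degrees(np.arctan2(d[1],d[0])))
# alt: angle at fixed height 0.203 from top
for cam,p in(('top',T),('scene',S)):
    c=camera_params(cam);R=cv2.Rodrigues(np.array(c['rvec'],float))[0];C=w(cam,[0,0,0]);q=[]
    for a in p.T:
        r=R.T@np.array([(a[0]-c['cx'])/c['fx'],(a[1]-c['cy'])/c['fy'],1]);q.append(C+r*(0.202-C[2])/r[2])
    d=q[0]-q[1];print(cam,np.array(q).round(4).tolist(),np.mean(q,0).round(4),np.linalg.norm(d).round(4),np.degrees(np.arctan2(d[1],d[0])))
o=readout.get_obs()
from scipy.spatial.transform import Rotation as Ro
print(Ro.from_euler('xyz',o['tool_rot'],degrees=True).as_matrix().round(3))
E
```

```text
[[ 0.5654 -0.0262  0.2002]
 [ 0.5809 -0.0913  0.2024]] [ 0.57315124 -0.05875985  0.2012918 ]
0.06689292356388236 103.33541709818138
top [[0.5658, -0.0267, 0.202], [0.5806, -0.091, 0.202]] [ 0.5732 -0.0589  0.202 ] 0.0661 102.99723141454595
scene [[0.5624, -0.027, 0.202], [0.5819, -0.0914, 0.202]] [ 0.5722 -0.0592  0.202 ] 0.0672 106.83063075833894
[[ 0.     0.413  0.911]
 [ 0.     0.911 -0.413]
 [-1.     0.     0.   ]]
```

```bash
python3 -m pendant '{"xyz":[[0.01,-0.02,0.03],[0.025,-0.05,0.03],[0.025,-0.055,0.02],[0.025,-0.055,0],[0.025,-0.055,0],[0.025,-0.055,0],[0.025,-0.055,0],[0.025,-0.055,0],[0.025,-0.055,0],[0.025,-0.055,0]],"turn":[0,-0.1,-0.1,-0.1,-0.1,-0.1,-0.1,-0.1,-0.1,-0.1]}' 1 15
cat > st.py <<'E'
from h import *
from scipy.spatial.transform import Rotation as Ro
o=readout.get_obs();M=Ro.from_euler('xyz',o['tool_rot'],degrees=True).as_matrix()
print('t',round(o['time_s'],2),'tcp',o['tool_pos'].round(4),'jaw',np.degrees(np.arctan2(M[1,1],M[0,1])).round(1),'F',o['force'].round(2),'T',o['wrist_torque'].round(3),'w',round(o['grip_width'],4),'q7',o['qpos'][6].round(1))
E
python3 st.py
```

```text
time_s: 2.15
tool_pos: [0.5048, 0.0698, 0.306]
tool_rot: [123.5, 89.5, 46.5]
force: [1.1, 0.7, -0.4]
grip_width: 0.0872
t 2.15 tcp [0.5048 0.0698 0.306 ] jaw 13.0 F [ 1.13  0.75 -0.42] T [-0.054  0.004  0.021] w 0.0872 q7 2.0
```

```bash
python3 -m pendant '{"xyz":[[0.025,-0.045,0],[0.025,-0.045,0],[0.018,-0.038,0],[0,0,0],[0,0,0]],"turn":[0,0,0.01,0,0]}'; python3 st.py; python3 - <<'E'
from h import *
snap('top','top1');snap('scene','sc1')
E
```

```text
time_s: 2.78
tool_pos: [0.5748, -0.0684, 0.3071]
tool_rot: [108.4, 89.4, 31.4]
force: [-0.4, 0.5, -0.7]
grip_width: 0.0872
t 2.77 tcp [ 0.5748 -0.0684  0.3071] jaw 13.0 F [-0.37  0.52 -0.72] T [-0.034  0.031  0.022] w 0.0872 q7 21.3
```

View pics/sc1.png

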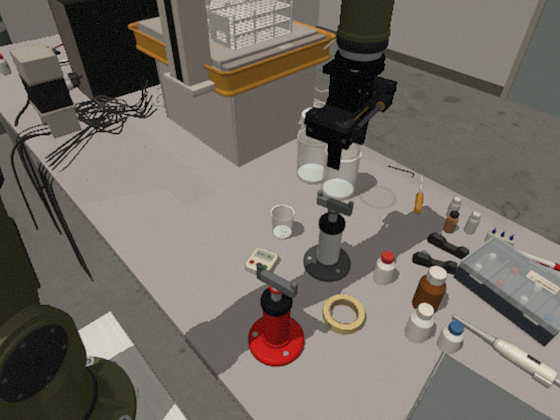

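The open gripper (345,140) hangs above the grey post's bar (335,203). I'll correct the y offset and descend.

```bash
python3 -m pendant '{"xyz":[[-0.002,0.009,0],[0,0,-0.03],[0,0,-0.03],[0,0,-0.03],[0,0,-0.03],[0,0,-0.015],[0,0,0]],"turn":[0.015,0,0,0,0,0,0]}'; python3 st.py
```

```text
time_s: 3.75
tool_pos: [0.5719, -0.0455, 0.1707]
tool_rot: [118.0, 89.0, 43.1]
force: [-0.0, 0.1, 0.2]
grip_width: 0.0872
t 3.75 tcp [ 0.5719 -0.0455  0.1707] jaw 15.1 F [-0.03  0.05  0.18] T [-0.09   0.027  0.003] w 0.0872 q7 23.0
```

```bash
python3 -m pendant '{"xyz":[[0.001,-0.012,-0.007],[0,0,0],[0,0,0]],"turn":[0,0,0]}'; python3 st.py
```

```text
time_s: 4.12
tool_pos: [0.5749, -0.0584, 0.1662]
tool_rot: [109.7, 88.7, 34.9]
force: [0.1, 0.3, 1.2]
grip_width: 0.087
t 4.12 tcp [ 0.5749 -0.0584  0.1662] jaw 15.1 F [0.09 0.3  1.16] T [-0.067  0.007 -0.021] w 0.087 q7 24.7
```

```bash
python3 -m pendant '{"xyz":[[-0.001,0,-0.003],[0,0,0]],"turn":[0,0]}' - 5; python3 st.py; python3 -m pendant '{"xyz":[[0,0,0],[0,0,0],[0,0,0],[0,0,0],[0,0,0],[0,0,0]],"turn":[0,0,0,0,0,0]}' 0.1 5; python3 st.py
```

```text
time_s: 4.38
tool_pos: [0.5742, -0.0585, 0.1637]
tool_rot: [108.6, 88.7, 33.7]
force: [-0.2, 0.0, -0.7]
grip_width: 0.0871
t 4.38 tcp [ 0.5742 -0.0585  0.1637] jaw 15.1 F [-0.22  0.03 -0.7 ] T [-0.148  0.09  -0.001] w 0.0871 q7 24.7
time_s: 5.12
tool_pos: [0.5743, -0.0582, 0.1638]
tool_rot: [108.5, 88.7, 33.7]
force: [0.6, -0.2, -0.2]
grip_width: 0.0348
t 5.12 tcp [ 0.5743 -0.0582  0.1638] jaw 15.1 F [ 0.55 -0.24 -0.16] T [-0.007  0.09  -0.016] w 0.0348 q7 24.7
```

```bash
python3 -m pendant '{"xyz":[[0,0,0],[0,0,0],[0,0,0],[0,0,0]],"turn":[0,0,0,0]}' 0.05 5; python3 st.py; python3 -m pendant '{"xyz":[[0,0,0],[0,0,0]],"turn":[0,0]}' 0 10; python3 st.py
```

```text
time_s: 5.62
tool_pos: [0.5744, -0.0582, 0.1638]
tool_rot: [108.3, 88.7, 33.4]
force: [0.6, 0.2, 0.4]
grip_width: 0.0244
t 5.62 tcp [ 0.5744 -0.0582  0.1638] jaw 15.1 F [0.62 0.18 0.43] T [-0.067  0.048 -0.053] w 0.0244 q7 24.7
time_s: 5.88
tool_pos: [0.5744, -0.0582, 0.1638]
tool_rot: [108.4, 88.7, 33.5]
force: [0.3, -0.2, -1.3]
grip_width: 0.024
t 5.88 tcp [ 0.5744 -0.0582  0.1638] jaw 15.1 F [ 0.29 -0.18 -1.25] T [-0.088  0.035  0.016] w 0.024 q7 24.7
```

```bash
python3 - <<'E'
from h import *
for cam in('top','scene'):
    im=snap(cam,cam+'2')[:,:,::-1];u,v=proj(cam,[[.573,-.059,.18]])[0].astype(int)
    cv2.imwrite(f'pics/{cam}2z.png',cv2.resize(im[v-45:v+45,u-50:u+50],None,fx=6,fy=6))
E
```

```text
(no output)
```

View pics/scene2z.png

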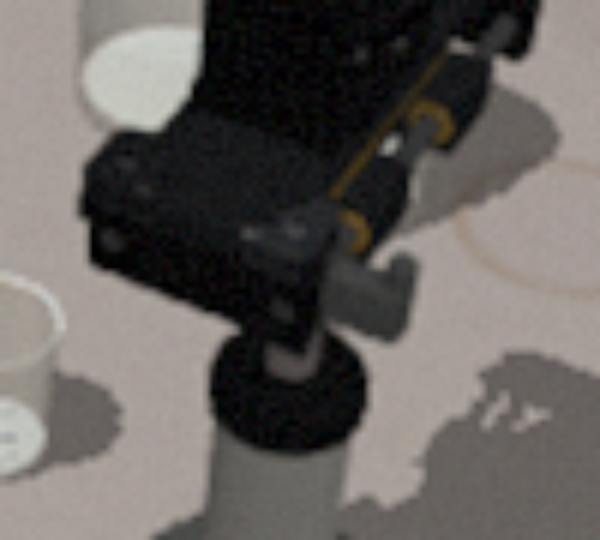

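The jaws stopped at 24 mm, which means the fingertips are on the 25 mm disc below the bar (scene zoom, near (290,340)). I'll reopen a little and grip 9 mm higher.

```bash
python3 -m pendant '{"xyz":[[0,0,0],[0,0,0],[0,0,0.009],[0,0,0],[0,0,0]],"turn":[0,0,0,0,0]}' 0.4 5; python3 st.py; python3 -m pendant '{"xyz":[[0,0,0],[0,0,0],[0,0,0],[0,0,0],[0,0,0]],"turn":[0,0,0,0,0]}' 0 6; python3 st.py
```

```text
time_s: 6.6
tool_pos: [0.5745, -0.0582, 0.1738]
tool_rot: [108.0, 88.6, 33.1]
force: [1.1, -0.0, -0.2]
grip_width: 0.0346
t 6.6 tcp [ 0.5745 -0.0582  0.1738] jaw 15.1 F [ 1.05 -0.03 -0.21] T [-0.066  0.052  0.014] w 0.0346 q7 24.4
time_s: 7.22
tool_pos: [0.5744, -0.0582, 0.1736]
tool_rot: [108.3, 88.7, 33.4]
force: [1.2, 0.1, -0.0]
grip_width: 0.0139
t 7.22 tcp [ 0.5744 -0.0582  0.1736] jaw 15.1 F [ 1.2   0.06 -0.01] T [-0.056  0.102  0.062] w 0.0139 q7 24.5
```

```bash
python3 -m pendant '{"xyz":[[0,0,0],[0,0,0],[0,0,0],[0,0,0],[0,0,0],[0,0,0]],"turn":[0,0,0.06,0.08,0.08,0]}' 0 30; python3 st.py
```

```text
time_s: 7.98
tool_pos: [0.5742, -0.0583, 0.1736]
tool_rot: [108.6, 88.7, 46.7]
force: [-0.2, -0.0, 1.2]
grip_width: 0.0135
t 7.97 tcp [ 0.5742 -0.0583  0.1736] jaw 28.0 F [-0.21 -0.05  1.24] T [-0.17   0.209  0.018] w 0.0135 q7 37.4
```

```bash
python3 -m pendant '{"xyz":[[0,0,0],[0,0,0],[0,0,0],[0,0,0],[0,0,0],[0,0,0],[0,0,0],[0,0,0]],"turn":[0.1,0.12,0.12,0.12,0.12,0.1,0.06,0]}'; python3 st.py
```

```text
time_s: 8.98
tool_pos: [0.5747, -0.0582, 0.1736]
tool_rot: [106.0, 88.7, 87.0]
force: [0.6, 0.1, 0.5]
grip_width: 0.0137
t 8.97 tcp [ 0.5747 -0.0582  0.1736] jaw 71.0 F [0.63 0.11 0.49] T [-0.117  0.078  0.018] w 0.0137 q7 80.0
```

```bash
python3 -m pendant '{"xyz":[[0,0,0],[0,0,0],[0,0,0.01],[0,0,0.012],[0,0,0.01],[0,0,0]],"turn":[0.03,0,0,0,0,0]}'; python3 st.py; python3 - <<'E'
from h import *
for cam in('top','scene'):
    im=snap(cam,cam+'3')[:,:,::-1]
    u,v=proj(cam,[[.573,-.059,.18]])[0].astype(int)
    cv2.imwrite(f'pics/{cam}3z.png',cv2.resize(im[v-45:v+45,u-50:u+50],None,fx=6,fy=6))
E
```

```text
time_s: 9.72
tool_pos: [0.5746, -0.0582, 0.2068]
tool_rot: [107.5, 88.7, 90.2]
force: [1.0, -1.1, -1.8]
grip_width: 0.014
t 9.72 tcp [ 0.5746 -0.0582  0.2068] jaw 72.7 F [ 0.99 -1.07 -1.82] T [-0.142 -0.014  0.054] w 0.014 q7 81.0
```

View pics/scene3z.png

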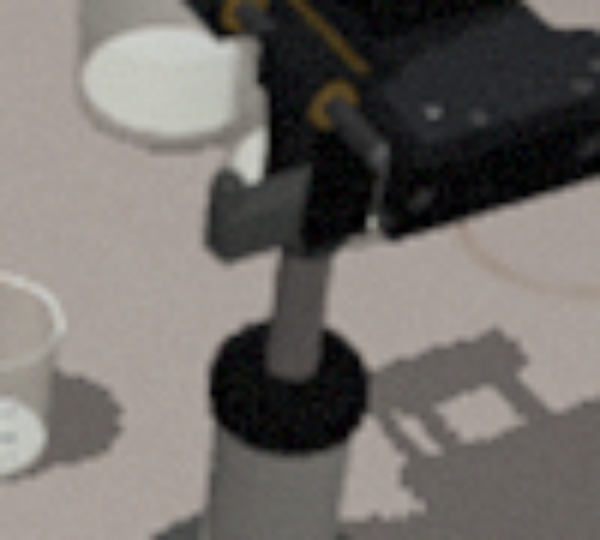

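The section has risen with the bar: the exposed rod runs from (310,260) to (295,370), and the bar is turned. I'll keep lifting.

```bash
python3 -m pendant '{"xyz":[[0,0,0.005],[0,0,0.006],[0,0,0.004],[0,0,0],[0,0,0]],"turn":[0,0,0,0,0]}'; python3 st.py; python3 -m pendant '{"xyz":[[0,0,0.002],[0,0,0],[0,0,0]],"turn":[0,0,0]}'; python3 st.py
```

```text
time_s: 10.45
tool_pos: [0.5743, -0.0581, 0.2214]
tool_rot: [110.0, 88.7, 92.6]
force: [2.3, 0.3, -3.5]
grip_width: 0.0135
t 10.45 tcp [ 0.5743 -0.0581  0.2214] jaw 72.7 F [ 2.27  0.3  -3.51] T [-0.154 -0.234  0.012] w 0.0135 q7 80.7
time_s: 10.82
tool_pos: [0.5743, -0.0581, 0.2233]
tool_rot: [110.2, 88.7, 92.9]
force: [0.5, 0.3, -3.6]
grip_width: 0.0136
t 10.82 tcp [ 0.5743 -0.0581  0.2233] jaw 72.7 F [ 0.51  0.25 -3.59] T [-0.217 -0.263  0.049] w 0.0136 q7 80.7
```

```bash
for i in 1; do python3 -m pendant '{"xyz":[[0,0,0.002],[0,0,0]],"turn":[0,0]}'|egrep 'pos|force'; python3 -m pendant '{"xyz":[[0,0,0]],"turn":[0]}'|egrep 'force'; python3 -m pendant '{"xyz":[[0,0,0.002],[0,0,0]],"turn":[0,0]}'|egrep 'pos|force';python3 -m pendant '{"xyz":[[0,0,0]],"turn":[0]}'|egrep 'force'; done
```

```text
tool_pos: [0.5743, -0.0581, 0.2254]
force: [0.8, 0.5, -2.8]
force: [1.3, 0.9, -4.3]
tool_pos: [0.5743, -0.0581, 0.2275]
force: [1.5, -1.1, -1.8]
force: [1.4, -0.4, -4.2]
```

```bash
python3 -m pendant '{"xyz":[[0,0,0.002],[0,0,0]],"turn":[0,0]}'|egrep 'pos|force'; python3 -m pendant '{"xyz":[[0,0,0.002],[0,0,0]],"turn":[0,0]}'|egrep 'pos|force'
```

```text
tool_pos: [0.5743, -0.0581, 0.2297]
force: [0.3, -0.0, -2.1]
tool_pos: [0.5743, -0.0581, 0.2319]
force: [1.4, -0.0, -3.1]
```

```bash
python3 -m pendant '{"xyz":[[0,0,0.002],[0,0,0]],"turn":[0,0]}'|egrep 'pos|force'
```

```text
tool_pos: [0.5743, -0.0581, 0.234]
force: [1.0, -0.6, -2.2]
```

```bash
python3 -m pendant '{"xyz":[[0,0,0.002],[0,0,0]],"turn":[0,0]}'|egrep 'pos|force'
```

```text
tool_pos: [0.5743, -0.0581, 0.2362]
force: [1.1, -0.5, -3.0]
```

```bash
python3 -m pendant '{"xyz":[[0,0,0.002],[0,0,0]],"turn":[0,0]}'|egrep 'pos|force'
```

```text
tool_pos: [0.5743, -0.0581, 0.2384]
force: [1.5, 0.3, -2.7]
```

```bash
python3 -m pendant '{"xyz":[[0,0,0.002],[0,0,0]],"turn":[0,0]}'|egrep 'pos|force'
```

```text
tool_pos: [0.5743, -0.0581, 0.2405]
force: [-0.3, 1.1, -2.6]
```

```bash
python3 -m pendant '{"xyz":[[0,0,0.002],[0,0,0]],"turn":[0,0]}'|egrep 'pos|force'
```

```text
tool_pos: [0.5743, -0.0581, 0.2427]
force: [1.3, -1.0, -2.9]
```

```bash
python3 -m pendant '{"xyz":[[0,0,0.002],[0,0,0]],"turn":[0,0]}'|egrep 'pos|force'
```

```text
tool_pos: [0.5743, -0.0581, 0.2448]
force: [1.5, -0.4, -1.8]
```

```bash
python3 -m pendant '{"xyz":[[0,0,0.002],[0,0,0]],"turn":[0,0]}'|egrep 'pos|force'
```

```text
tool_pos: [0.5743, -0.0581, 0.247]
force: [1.8, 0.7, -3.2]
```

```bash
python3 -m pendant '{"xyz":[[0,0,0.002],[0,0,0]],"turn":[0,0]}'|egrep 'pos|force'
```

```text
tool_pos: [0.5743, -0.0581, 0.2491]
force: [1.6, 0.3, -2.3]
```

```bash
python3 -m pendant '{"xyz":[[0,0,0.002],[0,0,0]],"turn":[0,0]}'|egrep 'pos|force'
```

```text
tool_pos: [0.5743, -0.0581, 0.2513]
force: [1.5, -0.9, -1.6]
```

```bash
python3 -m pendant '{"xyz":[[0,0,0.002],[0,0,0]],"turn":[0,0]}'|egrep 'pos|force'
```

```text
tool_pos: [0.5744, -0.0581, 0.2534]
force: [0.8, -0.2, -2.0]
```

```bash
python3 -m pendant '{"xyz":[[0,0,0.002],[0,0,0]],"turn":[0,0]}'|egrep 'pos|force'
```

```text
tool_pos: [0.5741, -0.058, 0.2546]
force: [1.9, 0.2, -5.2]
```

```bash
python3 - <<'E'
from h import *
for cam in('top','scene'):
    im=snap(cam,cam+'4')[:,:,::-1]
    u,v=proj(cam,[[.573,-.059,.22]])[0].astype(int)
    cv2.imwrite(f'pics/{cam}4z.png',cv2.resize(im[v-45:v+45,u-50:u+50],None,fx=6,fy=6))
    print(proj(cam,[[.573,-.059,.245],[.573,-.059,.14]]))
E
python3 st.py
```

```text
[[337.88482429 162.12964709]
 [332.58929685 173.75844722]]
[[337.95139804 179.30945568]
 [332.63902765 219.40921667]]
t 14.93 tcp [ 0.5741 -0.058   0.2546] jaw 72.7 F [ 0.99 -0.22 -6.1 ] T [-0.225 -0.501  0.046] w 0.0139 q7 80.3
```

View pics/scene4z.png

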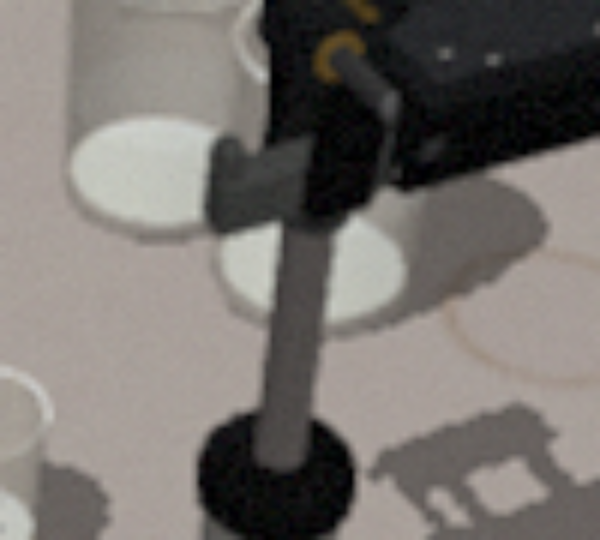

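The spring is felt at TCP z ≈ 0.2537: the force went from about -2.5 to -5.7 N. I'll squeeze it further in small steps.

```bash
python3 -m pendant '{"xyz":[[0,0,0.0015]],"turn":[0]}'|egrep 'pos|force'
```

```text
tool_pos: [0.5739, -0.0579, 0.2555]
force: [2.8, 0.2, -8.4]
```

```bash
python3 -m pendant '{"xyz":[[0,0,0]],"turn":[0]}'|egrep 'pos|force'
```

```text
tool_pos: [0.5739, -0.0579, 0.2552]
force: [2.4, 0.5, -6.5]
```

```bash
python3 -m pendant '{"xyz":[[0,0,0.002]],"turn":[0]}'|egrep 'pos|force'
```

```text
tool_pos: [0.5738, -0.0579, 0.2565]
force: [2.7, 1.4, -12.0]
```

```bash
python3 -m pendant '{"xyz":[[0,0,0.0015]],"turn":[0]}'|egrep 'pos|force'
```

```text
tool_pos: [0.5736, -0.0578, 0.2571]
force: [4.7, 0.6, -13.5]
```

```bash
python3 -m pendant '{"xyz":[[0,0,0.0008]],"turn":[0]}'|egrep 'pos|force'
```

```text
tool_pos: [0.5735, -0.0577, 0.2572]
force: [4.4, 0.7, -14.2]
```

```bash
python3 -m pendant '{"xyz":[[0.0005,0,0.0005],[0.0003,0,0.0005]],"turn":[-0.06,-0.1]}'|egrep 'force'; python3 st.py
```

```text
force: [3.2, -0.4, -12.2]
t 15.8 tcp [ 0.5738 -0.0576  0.2571] jaw 63.3 F [  3.19  -0.43 -12.17] T [-0.297 -0.887  0.065] w 0.0139 q7 70.9
```

```bash
python3 -m pendant '{"xyz":[[0.0004,-0.0002,0.0005],[0.0003,-0.0001,0.0005],[0.0002,0,0.0005]],"turn":[-0.1,-0.12,-0.12]}'|egrep 'force'; python3 st.py
```

```text
force: [2.8, 0.3, -12.6]
t 16.18 tcp [ 0.5738 -0.0578  0.2571] jaw 43.2 F [  2.75   0.28 -12.62] T [-0.381 -0.865  0.013] w 0.0139 q7 51.0
```

```bash
python3 -m pendant '{"xyz":[[0.0002,0,0.0005],[0.0002,0,0.0005],[0.0002,0,0.0005]],"turn":[-0.11,-0.11,-0.11]}'|egrep 'force'; python3 st.py
```

```text
force: [3.4, -0.0, -12.8]
t 16.55 tcp [ 0.5736 -0.058   0.2571] jaw 23.7 F [  3.37  -0.03 -12.77] T [-0.428 -0.933  0.075] w 0.0137 q7 31.6
```

```bash
python3 -m pendant '{"xyz":[[0.0002,0,0.0005],[0.0002,0,0.0005],[0.0002,0,0.0005]],"turn":[-0.05,-0.05,-0.03]}'|egrep 'force'; python3 st.py
```

```text
force: [3.2, -0.0, -13.8]
t 16.93 tcp [ 0.5735 -0.0581  0.2571] jaw 16.0 F [  3.21  -0.02 -13.84] T [-0.381 -0.845  0.075] w 0.0136 q7 23.9
```

```bash
python3 -m pendant '{"xyz":[[0,0,0.0005]],"turn":[-0.02]}'|egrep 'force'; python3 st.py
```

```text
force: [3.7, -0.2, -13.8]
t 17.05 tcp [ 0.5734 -0.0581  0.2573] jaw 14.8 F [  3.66  -0.21 -13.81] T [-0.373 -1.016  0.104] w 0.0135 q7 22.7
```

```bash
python3 -m pendant '{"xyz":[[0,0,0.0003]],"turn":[-0.02]}'|egrep 'force'; python3 st.py
```

```text
force: [2.9, -0.3, -13.8]
t 17.18 tcp [ 0.5734 -0.0581  0.2574] jaw 13.6 F [  2.92  -0.26 -13.84] T [-0.406 -1.023  0.193] w 0.0142 q7 21.5
```

```bash
python3 -m pendant '{"xyz":[[0.0002,0,-0.001],[0,0,-0.001]],"turn":[0,0]}'|egrep 'force'; python3 st.py
```

```text
force: [2.6, -0.2, -9.6]
t 17.43 tcp [ 0.5737 -0.0582  0.2561] jaw 13.6 F [ 2.56 -0.24 -9.56] T [-0.323 -0.646  0.165] w 0.0137 q7 21.6
```

```bash
python3 -m pendant '{"xyz":[[0,0,-0.001],[0,0,-0.001]],"turn":[0,0]}'|egrep 'force'; python3 st.py
```

```text
force: [2.0, -0.2, -7.6]
t 17.68 tcp [ 0.5739 -0.0583  0.2554] jaw 13.6 F [ 2.05 -0.25 -7.59] T [-0.314 -0.372  0.202] w 0.0139 q7 21.6
```

```bash
python3 -m pendant '{"xyz":[[0,0,-0.001],[0,0,-0.001]],"turn":[0,0]}'|egrep 'force'; python3 st.py
```

```text
force: [1.0, 0.2, -5.1]
t 17.93 tcp [ 0.574  -0.0583  0.2546] jaw 13.6 F [ 0.96  0.21 -5.08] T [-0.331 -0.205  0.193] w 0.0134 q7 21.6
```

```bash
python3 -m pendant '{"xyz":[[0,0,-0.001],[0,0,-0.001]],"turn":[0,0]}'|egrep 'force'; python3 st.py
```

```text
force: [0.2, 0.0, -2.7]
t 18.18 tcp [ 0.5742 -0.0584  0.2537] jaw 13.6 F [ 0.18  0.04 -2.66] T [-0.282  0.006  0.174] w 0.0138 q7 21.7
```

Below the spring-contact height with no block at the lip. I'll lower it the last ~2 mm onto the seat.

```bash
python3 -m pendant '{"xyz":[[0,0,-0.0008],[0,0,0]],"turn":[0,0]}'|egrep 'force'; python3 st.py
```

```text
force: [0.6, -0.7, -4.1]
t 18.43 tcp [ 0.5741 -0.0585  0.2534] jaw 13.6 F [ 0.62 -0.66 -4.15] T [-0.22   0.025  0.146] w 0.0138 q7 21.7
```

```bash
python3 -m pendant '{"xyz":[[0,0,-0.0008],[0,0,0]],"turn":[0,0]}'|egrep 'force'; python3 st.py
```

```text
force: [0.4, 0.1, -4.1]
t 18.68 tcp [ 0.5741 -0.0585  0.2527] jaw 13.6 F [ 0.43  0.13 -4.08] T [-0.275  0.001  0.172] w 0.0137 q7 21.7
```

```bash
python3 -m pendant '{"xyz":[[0,0,-0.0008],[0,0,0]],"turn":[0,0]}'|egrep 'force'; python3 st.py
```

```text
force: [0.3, 0.6, -2.8]
t 18.93 tcp [ 0.5741 -0.0585  0.2518] jaw 13.6 F [ 0.29  0.64 -2.84] T [-0.268 -0.002  0.172] w 0.014 q7 21.7
```

```bash
python3 -m pendant '{"xyz":[[0,0,-0.0008],[0,0,0]],"turn":[0,0]}'|egrep 'force'; python3 st.py
```

```text
force: [-0.0, 0.3, -2.6]
t 19.18 tcp [ 0.5742 -0.0585  0.2518] jaw 13.6 F [-0.03  0.26 -2.59] T [-0.201  0.127  0.192] w 0.0138 q7 21.7
```

```bash
python3 -m pendant '{"xyz":[[0,0,-0.0006],[0,0,0]],"turn":[0,0]}'|egrep 'force'; python3 st.py
```

```text
force: [-0.0, -0.2, -0.8]
t 19.43 tcp [ 0.5743 -0.0585  0.2518] jaw 13.6 F [-0.03 -0.19 -0.85] T [-0.218  0.268  0.192] w 0.014 q7 21.7
```

```bash
python3 -m pendant '{"xyz":[[0,0,-0.001],[0,0,-0.0005]],"turn":[0,0]}'|egrep 'force'; python3 st.py
```

```text
force: [-1.2, -0.5, 2.6]
t 19.68 tcp [ 0.5745 -0.0586  0.2517] jaw 13.6 F [-1.22 -0.45  2.63] T [-0.169  0.65   0.189] w 0.014 q7 21.7
```

Seated: z holds at 0.2517 while carrying its weight plus a 2.6 N push. Releasing now.

```bash
python3 -m pendant '{"xyz":[[0,0,0],[0,0,0]],"turn":[0,0]}' 0 6; python3 -m pendant '{"xyz":[[0,0,0],[0,0,0],[0,0,0],[0,0,0],[0,0,0],[0,0,0]],"turn":[0,0,0,0,0,0]}' 0.7; python3 st.py; python3 - <<'E'
from h import *
for cam in('top','scene'):
    im=snap(cam,cam+'5')[:,:,::-1]
    u,v=proj(cam,[[.573,-.059,.22]])[0].astype(int)
    cv2.imwrite(f'pics/{cam}5z.png',cv2.resize(im[v-45:v+45,u-50:u+50],None,fx=6,fy=6))
E
```

```text
time_s: 19.92
tool_pos: [0.5746, -0.0584, 0.2517]
tool_rot: [135.2, 88.6, 58.7]
force: [-0.6, -0.7, 2.3]
grip_width: 0.0139
time_s: 20.68
tool_pos: [0.5751, -0.0585, 0.2509]
tool_rot: [133.7, 88.6, 57.2]
force: [-0.2, -0.9, 0.1]
grip_width: 0.0594
t 20.68 tcp [ 0.5751 -0.0585  0.2509] jaw 13.5 F [-0.16 -0.87  0.08] T [-0.035 -0.003  0.023] w 0.0594 q7 21.7
```

View pics/scene5z.png

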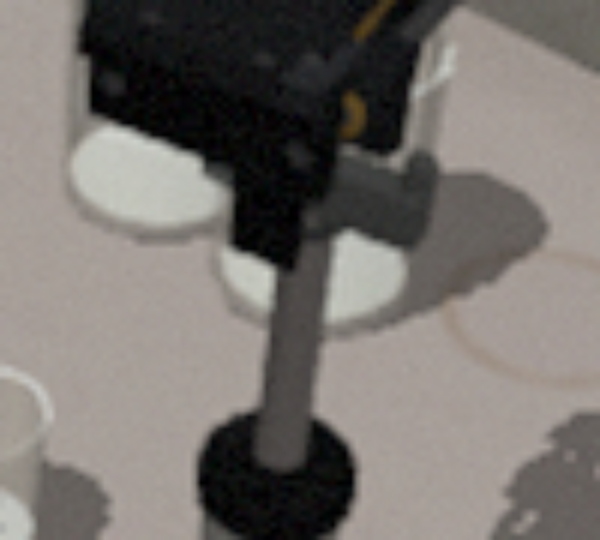

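The post stays up with the jaws open: its bar is at (370,205) in the zoom and the rod is still extended. I'll back off upward and verify.

```bash
python3 -m pendant '{"xyz":[[0,0,0.01],[0,0,0.02],[0,0,0.03],[0,0,0.03],[-0.02,0.02,0.01],[-0.04,0.05,0],[-0.03,0.05,0],[-0.02,0.03,0],[0,0.02,0],[0,0,0],[0,0,0]],"turn":[0,0,0,0,0,0,0,0,0,0,0]}' || true; python3 st.py
```

```text
t 20.77 tcp [ 0.5751 -0.0585  0.2509] jaw 13.5 F [-0.06  0.27 -0.84] T [-0.031  0.062  0.02 ] w 0.0603 q7 21.7schema error: expected 1 to 10 rows
```

```bash
python3 -m pendant '{"xyz":[[0,0,0.01],[0,0,0.02],[0,0,0.03],[0,0,0.03],[-0.02,0.02,0.01],[-0.04,0.05,0],[-0.03,0.05,0],[-0.02,0.03,0],[0,0,0],[0,0,0]],"turn":[0,0,0,0,0,0,0,0,0,0]}' 1; python3 st.py; python3 - <<'E'
from h import *
for cam in('top','scene'):
    im=snap(cam,cam+'6')
    for n in('bar_centre','mast','beaker','bottle_oil','tape_roll','timer'):
        for d in pinpoint(cam,n)[:2]:print(cam,n,round(d['score'],2),w(cam,d['at']).round(3))
E
```

```text
time_s: 22.02
tool_pos: [0.4623, 0.0935, 0.3616]
tool_rot: [120.4, 88.2, 43.7]
force: [-0.3, -0.8, -0.1]
grip_width: 0.087
t 22.02 tcp [0.4623 0.0935 0.3616] jaw 13.3 F [-0.31 -0.77 -0.05] T [-0.094  0.056  0.048] w 0.087 q7 -3.1
top bar_centre 0.65 [ 0.356 -0.12   0.178]
top bar_centre 0.61 [ 0.571 -0.061  0.253]
top mast 0.91 [ 0.576 -0.055  0.078]
top bottle_oil 0.74 [ 0.634 -0.172 -0.002]
top tape_roll 0.97 [ 0.494 -0.179  0.002]
scene bar_centre 0.93 [ 0.357 -0.122  0.18 ]
scene bar_centre 0.58 [ 0.576 -0.058  0.257]
scene beaker 0.83 [ 0.563  0.084 -0.   ]
scene bottle_oil 0.91 [ 0.63  -0.171 -0.001]
scene tape_roll 0.73 [ 0.495 -0.171  0.003]
scene timer 0.57 [0.463 0.044 0.002]
```

View pics/scene6.png

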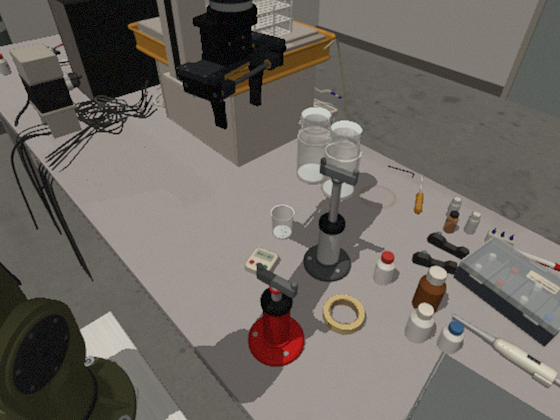

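View pics/top6.png

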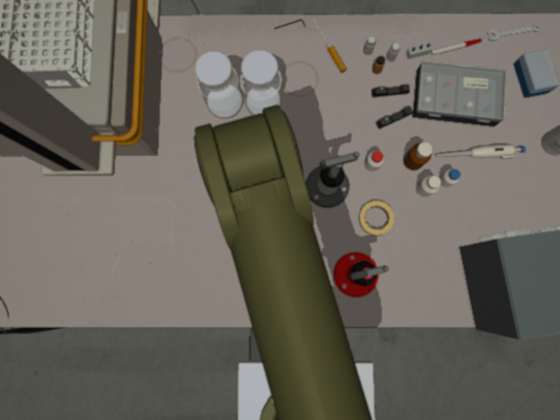

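The post stands extended, with its bar at scene (338,172) and about 0.255 m high. The bar is turned back to its original direction, the bystanders have not moved, and the arm is clear. Handing in.

```bash
python3 -c "
from h import *
print(sign_off())"
```

```text
the job is handed in; nothing more can be done
None
```

The post is set up, locked extended and standing by itself, and I handed the job in at about 22 s of the 61 s allowed. `sign_off` reports no verdict.

**What I did**
- **First grip:** it landed on the disc under the bar (24 mm wide). I reopened, raised about 9 mm and gripped the bar itself at 14 mm.
- **Unlock and lift:** I turned the bar anticlockwise about 58° and drew the section up until I felt the spring, after about 80 mm.
- **Spring:** I squeezed it about 3.7 mm. The wrist force peaked near 14 N, of which about 3 N is the section's own weight.
- **Lock:** holding it up, I turned the bar back until the torque rose at the end stop, then lowered it about 5.5 mm onto its seat. There it carried its weight plus a 2.6 N push before I let go.

**Last checks**
- **Height:** after release the bar centre measured 0.253 m (top camera) and 0.257 m (scene camera). The requirement is above 0.228 m.
- **Angle:** the bar was released at about 13.6°, against a measured start of 13–15°.
- **Bystanders:** all four are within about 5 mm of their starting positions, which is camera noise. The beaker and timer could only be checked in the scene view, because the arm hid them from the top camera.
- **Arm:** it is well clear and touches nothing.

No check failed. The one disagreement was the first measurement of the bar's direction, 103° from the top camera and 107° from the scene camera, and the grip and end stop settled it.

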